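Take the orange blade insert from the slicer caddy and show its label

TASK

Lift the clear cover off the slicer's blade caddy and stand it on the free worktop beside the caddy, clear of it, right way up as it was. Then find the frosted end of the orange blade insert by its small corner notch, draw the insert up out of its pocket pinching it by that end only (the other end carries the blade), and turn it so that the label, which was hidden in the pocket, faces up (straight up or on a reading slope). Leave the green and blue inserts in their pockets and the other things where they are, and finish while still holding the orange insert still in the air, at least 15 cm above the worktop.

Things in the scene. Friction and masses are not known exactly. Their poses are not given: they have to be found in the camera images.
- caddy: Grey blade caddy, fixed to the worktop, any yaw. Foot 147 x 113 mm, its upper face a ledge 12 mm high; on it a block 135 x 101 mm, top at 36 mm. Three pockets along the caddy's x axis, at y = -36, 0, +36 mm, each 122.5 mm long, 10.5 mm wide, floor at 12 mm. Origin: centre of the underside, z up.
- cover: Clear plastic cover, a box open below, 145 x 111 x 63 mm outside, walls 3 mm, about 0.13 kg, loose. It stands on the caddy's ledge round the block (2 mm play), its lower rim 12 mm above the worktop; lift it straight up 60 mm or more to clear the inserts. Origin: centre of the lower rim plane; x along its 145 mm side, z up. The worktop round x = 0.44, y = 0.055 m is free for it.
- cover_grip (a point): Point in the white bar grip on the cover, 84 mm above the cover's origin, 8 mm below the grip's top: the place for the TCP. The grip is 40 mm long along the cover's x, 14 mm thick along its y, 29 mm high on the cover's top face (63 mm above the rim).
- orange_insert: Orange blade insert, a plate 120 mm long (x), 8 mm thick (y), 52 mm high (z), about 0.06 kg, standing on a long edge in one of the pockets: foot 12 mm above the worktop, top edge 64 mm, so 28 mm stand out of the block. x +10 to +60 mm is the pale ribbed frosted end; x below +10 mm is the cutting part with the blade. Label on the +y face. Origin: centre of the lower edge.
- notch (a point): The notch, 9 x 9 mm, cut out of the outer upper corner of the orange insert's frosted end (at x = +55.5 mm, 47.5 mm above the lower edge). With the insert upright and seen square on from its label side, the notch is at the upper left.
- frosted_grip (a point): Middle of the plate in the frosted end, 36 mm from the insert's centre and 40 mm above its lower edge (52 mm above the worktop when stored). Pinch the two faces (8 mm apart) here from above, TCP about 58 mm above the worktop: the inserts stand 36 mm apart, so open the fingers only to about 26 mm; keep the tips above the block (36 mm).
- label_centre (a point): Centre of the white label, 40 x 19 mm, on the +y face of the orange insert only, 36 mm towards the notched end and 12 mm above the lower edge: hidden inside the pocket while the insert is stored.
- green_insert: Green insert of the same shape and size, loose in another pocket; leave it. Same frame as the orange insert.
- blue_insert: Blue insert of the same shape and size, loose in another pocket; leave it. Same frame as the orange insert.
- egg_timer: Red wind-up kitchen timer, 63 mm wide, 55 mm high, loose bystander. Origin: centre of the underside.
- salt_shaker: Glass salt shaker with a grey top, 44 mm wide, 90 mm high, loose bystander. Origin: centre of the underside.
- lemon: Yellow lemon, 71 x 53 x 51 mm, loose bystander. Origin: centre of the underside.

How it is judged:
On the way, in this order (a step that is already met when the one before it is completed fails the run):
1. the cover stands upright on the worktop beside the caddy, let go (height (world z) of cover below 0.006 m and angle between cover's own z axis and vertical below 0.1 rad and horizontal distance between cover and caddy above 0.12 m and contact force between the fingers and cover below 0.1 N and contact force between cover and caddy below 0.1 N and linear speed of cover below 0.03 m/s), for 0.2 s.
2. the orange insert is out of its pocket, pinched by its frosted end (height (world z) of orange_insert above 0.05 m and contact force between orange_insert and caddy below 0.1 N and x of the grasp point in the frame of orange_insert above 0.015 m and contact force between the fingers and orange_insert above 1 N), for 0.2 s.
At the end, for the whole second after the job is handed in: Fingers hold the orange insert still by its frosted end (TCP over 15 mm from its middle), origin and label over 12 cm high, label within 55 degrees of straight up, clear of caddy and cover. Cover upright on the worktop, let go, centre over 12 cm from the caddy's. Other inserts in their pockets (all of step 1 and x of the grasp point in the frame of orange_insert above 0.015 m and contact force between the fingers and orange_insert above 1 N and height (world z) of each of orange_insert, label_centre above 0.12 m and angle between orange_insert's own y axis and vertical below 0.96 rad and linear speed of orange_insert below 0.03 m/s and angular speed of orange_insert below 0.2 rad/s and contact force between orange_insert and caddy below 0.1 N and contact force between orange_insert and cover below 0.1 N and distance between each of green_insert, blue_insert and caddy below 0.042 m and angle between each of green_insert, blue_insert's own z axis and vertical below 0.2 rad and contact force between the fingers and green_insert below 0.1 N and contact force between the fingers and blue_insert below 0.1 N); the arm keeps its last pose, push and grip.
It fails at once if the orange insert gripped by its blade part (contact force between the fingers and orange_insert above 1 N and x of the grasp point in the frame of orange_insert below 0.01 m and z of the grasp point in the frame of orange_insert below 0.075 m).
It fails at once if another insert pulled out of its pocket (distance of any of green_insert, blue_insert from where it was at the start of the episode above 0.015 m).
It fails at once if a bystander knocked away (more than 20 mm) (distance of any of egg_timer, salt_shaker, lemon from where it was at the start of the episode above 0.02 m).
It also fails if it takes over 50 s, if anything falls off the work surface, if the arm or the gripper's body presses on something with over 40 N, if the wrist force passes 120 N, or if a joint passes its speed limit or range.

ROBOT

A 6-joint arm with a two-finger parallel gripper is mounted at the origin on a cart in front of the work surface, level with it; the furniture and walls round the work are solid. World frame = base frame: x ahead of the robot, y to its left, z up, the work surface at z = 0. Lengths are in m, angles in rad, forces in N, time in s.
With the tool pointing down it reaches from about 0.3 to 0.875 m from the base axis. Payload 6.4 kg.
Tool frame: the origin (TCP) lies between the finger pads, 19 mm behind the fingertips; this is the grasp point; z points along the fingers, y is the line along which they close (so a half turn about z gives the same grasp; the last joint's range is limited). The gripper opens to 85 mm and grips with 20 to 120 N. Pads are 22 mm wide; open, the fingers measure 114 mm over their backs; the gripper's body (76 mm by 85 mm) begins 54 mm behind the grasp point. The pads swing forward as they close: fully open they stand 13 mm farther back than shut.
Start: joints at [-1.512, 0.181, 1.607, -0, 1.354, -0.206], TCP at [0.151, -0.555, 0.25] pointing down, gripper open.
Joint ranges: [-2.99, 2.99], [-0.89, 2.07], [0.3, 2.58], [-1.14, 4.28], [0, 2.63], [-3.12, 3.12]. Speed limits (rad/s): [2.57, 2.57, 3.01, 3.14, 3.14, 3.14].

INTERFACE

Orientations are given as a unit quaternion [w, x, y, z].
In Python, from bench import telemetry, camera, ctrl, spotter gives the robot as it stands.
- The arm moves only by the tool send_rows, never from a script. Its argument "series" is a list of rows, each a list of 3 entries, a list of its own where there are three numbers: the turn, a rotation vector about the world's x, y, z in degrees, then the shift along the world's x, y, z in mm, then the closure, from -1 (fully open) to 1 (shut), so that 0 is half open. In form: [[[rx, ry, rz], [dx, dy, dz], gripper], ...]. A call has 1 to 10 rows; each row is the pose to reach, as a shift and turn from the pose commanded when the call began; what a row does not reach only later rows make up. A row lasts 1/8 s, in which the tool goes at most 62.5 mm and 10.7 degrees, less where a joint would pass 70% of its speed; a pose out of reach is approached as far as the arm can. A call with a gripper value outside its range is refused whole. The fingers move at their own pace and stop on an object; the grip force is fixed at half the most. Time passes only in rows, so rows that repeat a pose let the fingers close. It gives the time, the measured TCP pose, the force, the opening and the grip force at its end, in the units of the state.
- telemetry.get_obs(): the state, without advancing time (a new reading comes with each control period).
- camera(name): name is "side" or "top"; returns a dict with "pixels" (384x512x3 uint8, red, green, blue), "camera_matrix" (3x3 intrinsics, pixels), "xyz" and "orientation" of the camera in the world. Camera axes: x right, y up, looking along -z (the intrinsics and any distortion apply to the point x, -y, -z); pixel columns grow to the right and rows downward; lengths in m; the calibration is good to about 2 mm. A picture is of the moment at which its call begins. There is no depth.
- ctrl.hand_in(): hands the job in; it is judged then, once.
Trained networks look in the newest picture that a camera, given by its name, has taken for a name from the list of things; names that differ only in an ending like _2 or _b are one class to them, and where a whole thing is asked for, a point or a joint stands for the part that bears it (a point fixed in the world has none). Each returns a list of dicts, best first, with "conf" (0 to 1); they miss things now and then, are a little off and sometimes report something else, mostly with a low value. They report only what shows in the picture. A call takes as long as a camera call.
- spotter.boxes_of(thing, camera): "xyz" ([x, y, z] in m, in world coordinates, good to about 4 mm: the middle of the surface that is visible of it).
- spotter.landmark_of(thing, camera): "xyz" ([x, y, z] in m, in world coordinates, good to about 4 mm: a listed point, or the origin of a listed thing).
The state is a dict: "time_s": time; "q": joint angles; "dq": joint speeds; "joint_efforts": joint torques, N m; "eef_pos": TCP position; "eef_rot": TCP orientation; "wrist_force": force on the tool from outside, world axes, zero at the start; "torque": the same for the moment, N m; "opening": opening from 0.0 (shut) to 1.0 (fully open); "grasp_force": force on a finger pad.
Only numpy, scipy, OpenCV 4.12 (cv2) and the standard library are available. Lean on these libraries where they do the work, as an engineer would, in place of code of your own. Each camera call takes 0.05 s, during which the arm holds its last target. There are 200 camera calls.

## Working session

There is one attempt and no reset: what is moved stays moved. The work goes in short steps, Python scripts to look and compute and a tool call to move; the robot and the scene stay as the last step left them, time stands still between calls to the robot, and variables do not carry over. Pictures are saved under pics/ and viewed, at most 10 in all, crops included, and the job is handed in when it is done.

Besides the shell and the picture viewer there is one more tool, called after "Request:" in YAML: its name, and indented under it one key for each argument. send_rows: Moves the arm, as the interface text tells. Its arguments: {"type":"object","properties":{"series":{"type":"array","items":{"type":"array"}}},"required":["series"]}

```bash
mkdir -p pics
cat > h.py <<'E'
import numpy as np, cv2
from bench import telemetry, camera, ctrl, spotter
def snap(n,f=None):
    c=camera(n)
    if f: cv2.imwrite('pics/'+f,np.ascontiguousarray(c['pixels'][:,:,::-1]))
    return c
E
python3 - <<'E'
from h import *
o=telemetry.get_obs();print(o['time_s'],o['eef_pos'],o['eef_rot'],o['opening'])
ims=[]
for n in('top','side'):
    c=snap(n);ims.append(c['pixels'][:,:,::-1]);print(n,np.round(c['xyz'],3),np.round(c['orientation'],3),np.round(c['camera_matrix'],0).tolist())
    for t in 'caddy cover cover_grip orange_insert green_insert blue_insert notch frosted_grip label_centre egg_timer salt_shaker lemon'.split():
        print(t,[(np.round(d['xyz'],3).tolist(),round(d['conf'],2)) for d in spotter.landmark_of(t,n)[:3]])
    cv2.imwrite(f'pics/{n}0.png',cv2.resize(ims[-1],(800,600)))
E
```

```text
0.0 [ 0.1504723  -0.55440287  0.24907055] [-8.99936453e-04  9.91249473e-01  1.31998745e-01  6.21291885e-05] 1.0007523957237432
top [ 0.388 -0.002  1.123] [-0.702 -0.026  0.015  0.711] [[407.0, 0.0, 256.0], [0.0, 407.0, 194.0], [0.0, 0.0, 1.0]]
caddy []
cover [([0.448, -0.294, 0.015], 0.91)]
cover_grip [([0.451, -0.294, 0.1], 0.84), ([0.45, -0.295, 0.017], 0.7)]
orange_insert [([0.45, -0.296, 0.013], 0.62), ([0.463, 0.259, -0.0], 0.49)]
green_insert []
blue_insert []
notch []
frosted_grip []
label_centre []
egg_timer [([0.462, 0.259, -0.001], 0.65)]
salt_shaker []
lemon [([0.384, 0.25, -0.0], 0.69)]
side [0.321 0.758 0.558] [-0.096 -0.043  0.476  0.873] [[359.0, 0.0, 258.0], [0.0, 359.0, 188.0], [0.0, 0.0, 1.0]]
caddy [([0.454, -0.299, -0.001], 0.44)]
cover [([0.452, -0.297, 0.011], 0.6)]
cover_grip [([0.451, -0.296, 0.101], 0.77)]
orange_insert []
green_insert []
blue_insert []
notch []
frosted_grip []
label_centre []
egg_timer [([0.465, 0.26, -0.001], 0.68)]
salt_shaker [([0.542, 0.158, -0.003], 0.82), ([0.386, 0.251, 0.002], 0.35)]
lemon [([0.383, 0.253, -0.001], 0.61)]
```

View pics/top0.png

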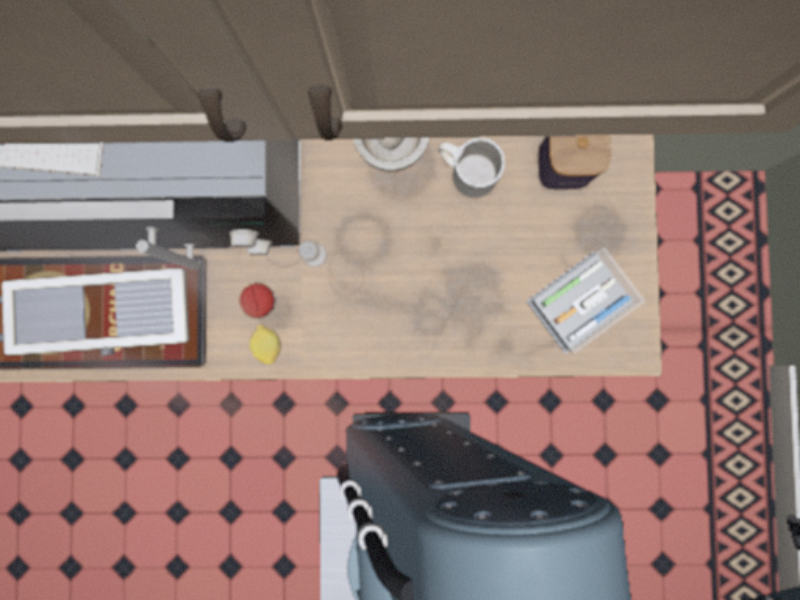

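View pics/side0.png

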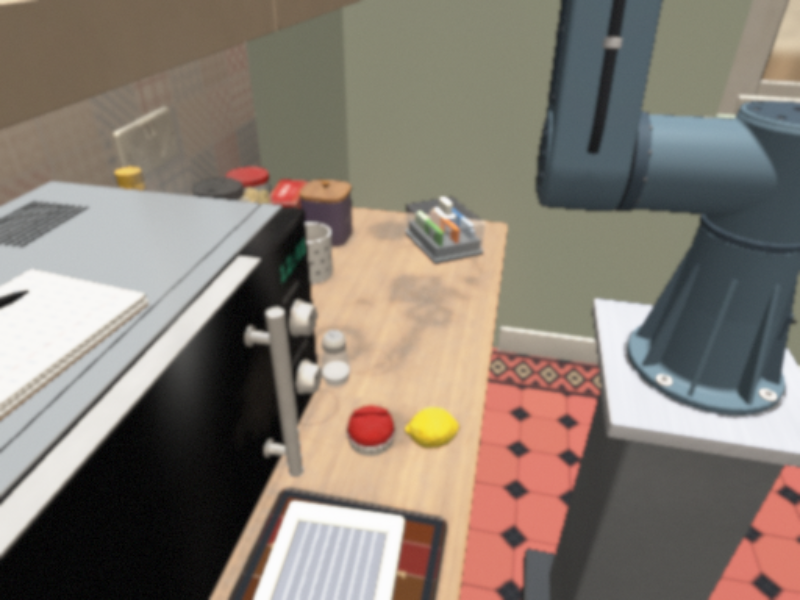

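The top view has the caddy at about (587,300) with green, orange and blue strips running lower-left to upper-right. The side view shows the cover's bar at about (450,210). Next I'll zoom in for the yaw and the pale/notched end.

```bash
cat >> h.py <<'E'
from scipy.spatial.transform import Rotation as R
def rot(q): return R.from_quat([q[1],q[2],q[3],q[0]])
def toworld(c,uv,z):
    K=c['camera_matrix'];uv=np.atleast_2d(uv).astype(float)
    d=np.c_[(uv[:,0]-K[0][2])/K[0][0],-(uv[:,1]-K[1][2])/K[1][1],-np.ones(len(uv))]
    d=rot(c['orientation']).apply(d);p=np.array(c['xyz']);return p+d*((z-p[2])/d[:,2])[:,None]
def topx(c,P):
    K=c['camera_matrix'];q=rot(c['orientation']).inv().apply(np.atleast_2d(P)-c['xyz']);return np.c_[K[0][2]-K[0][0]*q[:,0]/q[:,2],K[1][2]+K[1][1]*q[:,1]/q[:,2]]
def crop(c,P,h,s):
    u,v=topx(c,P)[0].astype(int);return cv2.resize(np.ascontiguousarray(c['pixels'][max(v-h,0):v+h,max(u-h,0):u+h,::-1]),(s,s),interpolation=cv2.INTER_CUBIC)
E
python3 - <<'E'
from h import *
c=snap('top');hsv=cv2.cvtColor(c['pixels'],cv2.COLOR_RGB2HSV)
u,v=topx(c,[.45,-.295,.03])[0].astype(int);m0=np.zeros(hsv.shape[:2],bool);m0[v-30:v+30,u-32:u+32]=1
for n,(a,b,s) in dict(orange=(8,20,130),green=(40,75,90),blue=(98,118,100)).items():
    m=m0&(hsv[...,0]>=a)&(hsv[...,0]<=b)&(hsv[...,1]>s)
    vv,uu=np.nonzero(m);P=toworld(c,np.c_[uu,vv],.064)[:,:2];mu=P.mean(0);w,V=np.linalg.eigh(np.cov(P.T));d=V[:,1]*np.sign(V[0,1]);t=(P-mu)@d
    print(n,len(P),mu.round(4),np.degrees(np.arctan2(d[1],d[0])).round(1),(mu+t.min()*d).round(3),(mu+t.max()*d).round(3))
m=m0&(hsv[...,1]<30)&(hsv[...,2]>225);vv,uu=np.nonzero(m);P=toworld(c,np.c_[uu,vv],.104)[:,:2];print('white',len(P),P.mean(0))
a=crop(c,[.45,-.295,.03],36,500)
s=snap('side');b=crop(s,[.45,-.295,.05],36,300);b=cv2.copyMakeBorder(b,0,200,0,0,0)
cv2.imwrite('pics/z1.png',np.hstack([a,b]))
E
```

```text
<stdin>:6: RuntimeWarning: Mean of empty slice.
  ret = um.true_divide(
  avg = a.mean(axis, **keepdims_kw)
<stdin>:6: RuntimeWarning: Degrees of freedom <= 0 for slice
  c *= np.true_divide(1, fact)
  c *= np.true_divide(1, fact)
Traceback (most recent call last):
ValueError: zero-size array to reduction operation minimum which has no identity
```

```bash
cat > seg.py <<'E'
from h import *
def seg(c,z,ctr=[.45,-.295,.03]):
    hsv=cv2.cvtColor(c['pixels'],cv2.COLOR_RGB2HSV)
    u,v=topx(c,ctr)[0].astype(int);m0=np.zeros(hsv.shape[:2],bool);m0[v-26:v+26,u-26:u+26]=1
    for n,(a,b,s) in dict(orange=(5,22,95),green=(38,78,60),blue=(95,120,90)).items():
        m=m0&(hsv[...,0]>=a)&(hsv[...,0]<=b)&(hsv[...,1]>s)
        k,l,st,_=cv2.connectedComponentsWithStats(m.astype(np.uint8),connectivity=8)
        if k<2: print(n,'none');continue
        m=l==1+st[1:,4].argmax()
        vv,uu=np.nonzero(m);P=toworld(c,np.c_[uu,vv],z)[:,:2];mu=P.mean(0);w,V=np.linalg.eigh(np.cov(P.T));d=V[:,1]*np.sign(V[0,1]);t=(P-mu)@d
        print(n,len(P),mu.round(4),np.degrees(np.arctan2(d[1],d[0])).round(1),(mu+t.min()*d).round(3),(mu+t.max()*d).round(3))
    m=m0&(hsv[...,1]<30)&(hsv[...,2]>200);vv,uu=np.nonzero(m);P=toworld(c,np.c_[uu,vv],.104)[:,:2];print('white',len(P),P.mean(0) if len(P) else 0)
E
python3 - <<'E'
from seg import *
c=snap('top');a=crop(c,[.45,-.295,.03],36,500)
s=snap('side');b=crop(s,[.45,-.295,.05],36,300);b=cv2.copyMakeBorder(b,0,200,0,0,0)
cv2.imwrite('pics/z1.png',np.hstack([a,b]))
seg(c,.064)
E
```

```text
orange 23 [ 0.4261 -0.2577] -59.2 [ 0.418 -0.245] [ 0.436 -0.274]
green 18 [ 0.4781 -0.2695] -51.6 [ 0.47  -0.259] [ 0.487 -0.281]
blue 42 [ 0.4339 -0.3304] -54.8 [ 0.421 -0.311] [ 0.447 -0.349]
white 1215 [ 0.44931364 -0.2795477 ]
```

View pics/z1.png

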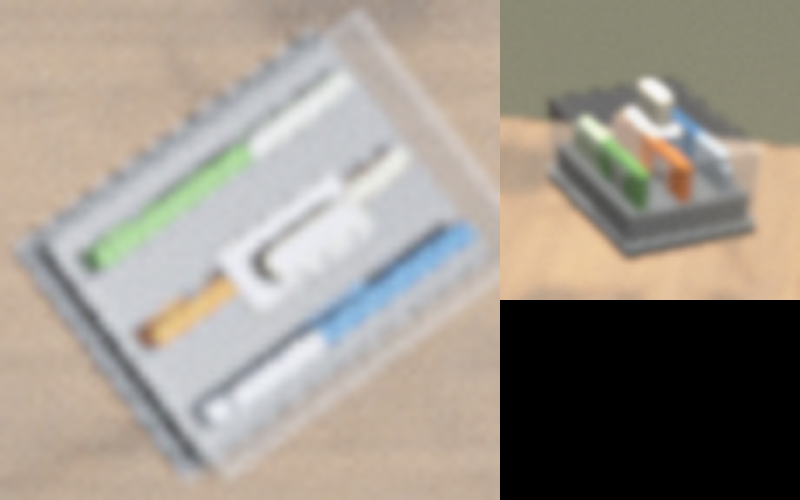

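In the crop the orange strip runs from its orange end at (140,338) to its pale frosted end at (408,150). The frosted end therefore points towards world +x, -y, with the insert's x axis at about -56°, and the cover's bar grip is in the middle at about (300,235). Now I'll move above the grip.

Request:
send_rows:
  series:
    - [[0,0,109],[300,260,-40],-1]
    - [[0,0,109],[300,260,-40],-1]
    - [[0,0,109],[300,260,-40],-1]
    - [[0,0,109],[300,260,-40],-1]
    - [[0,0,109],[300,260,-40],-1]
    - [[0,0,109],[300,260,-40],-1]
    - [[0,0,109],[300,260,-40],-1]
    - [[0,0,109],[300,260,-40],-1]
    - [[0,0,109],[300,260,-40],-1]
    - [[0,0,109],[300,260,-40],-1]

```text
time_s: 2.7
eef_pos: [0.4506, -0.2948, 0.21]
eef_rot: [-0.0, 0.477, 0.879, -0.0]
wrist_force: [0.6, -0.3, -0.2]
opening: 0.995
grasp_force: 0.0
```

Request:
send_rows:
  series:
    - [[0,0,2],[0,0,0],-0.4]
    - [[0,0,2],[0,0,0],-0.4]

```text
time_s: 2.95
eef_pos: [0.4505, -0.295, 0.21]
eef_rot: [-0.0, 0.466, 0.885, 0.0]
wrist_force: [0.6, -0.3, 0.2]
opening: 0.701
grasp_force: 0.0
```

Run:
```python
from h import *
s=snap('side');snap('top')
for n in('side','top'):
  for t in ('cover_grip','cover'): print(n,t,[(np.round(d['xyz'],3).tolist(),round(d['conf'],2)) for d in spotter.landmark_of(t,n)[:2]])
o=telemetry.get_obs();T=rot(o['eef_rot']).as_matrix();print(o['time_s'],o['eef_pos'],T.round(3).tolist(),np.degrees(np.arctan2(T[1,1],T[0,1])),o['q'],o['opening'])
```

```text
side cover_grip [([0.45, -0.299, 0.099], 0.95)]
side cover [([0.455, -0.298, 0.011], 0.72)]
top cover_grip [([0.452, -0.295, 0.098], 0.75)]
top cover [([0.45, -0.296, 0.016], 0.95)]
3.25 [ 0.45051244 -0.29499615  0.21000045] [[-0.567, 0.824, 0.0], [0.824, 0.567, -0.0], [-0.0, 0.0, -1.0]] 34.55016093071353 [-8.00290193e-01  1.39456160e-01  1.73868663e+00  1.58295999e-05
  1.26337546e+00 -1.40330905e+00] 0.7011930460821036
```

Request:
send_rows:
  series:
    - [[0,0,0],[1,-1,-60],-0.4]
    - [[0,0,0],[1,-1,-95],-0.4]
    - [[0,0,0],[1,-1,-113],-0.4]
    - [[0,0,0],[1,-1,-113],-0.4]
    - [[0,0,0],[1,-1,-113],1]
    - [[0,0,0],[1,-1,-113],1]
    - [[0,0,0],[1,-1,-113],1]
    - [[0,0,0],[1,-1,-113],1]
    - [[0,0,0],[1,-1,-113],1]

```text
time_s: 4.38
eef_pos: [0.4523, -0.2968, 0.0985]
eef_rot: [0.001, 0.465, 0.885, -0.0]
wrist_force: [-0.5, 0.9, 6.6]
opening: 0.151
grasp_force: 59.5
```

Request:
send_rows:
  series:
    - [[0,0,0],[0,0,10],1]
    - [[0,0,0],[0,0,30],1]
    - [[0,0,0],[0,0,55],1]
    - [[0,0,0],[0,0,80],1]
    - [[0,0,0],[0,0,105],1]
    - [[0,0,0],[0,0,120],1]
    - [[0,0,0],[0,0,120],1]

```text
time_s: 5.25
eef_pos: [0.452, -0.2964, 0.2182]
eef_rot: [0.001, 0.465, 0.885, -0.0]
wrist_force: [0.5, 0.5, -0.5]
opening: 0.148
grasp_force: 58.7
```

Run:
```python
from seg import *
c=snap('top');s=snap('side')
a=cv2.resize(np.ascontiguousarray(c['pixels'][100:300,230:440,::-1]),(420,400));b=cv2.resize(np.ascontiguousarray(s['pixels'][60:260,180:370,::-1]),(380,400))
cv2.imwrite('pics/lift.png',np.hstack([a,b]))
```

```text
(no output)
```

View pics/lift.png

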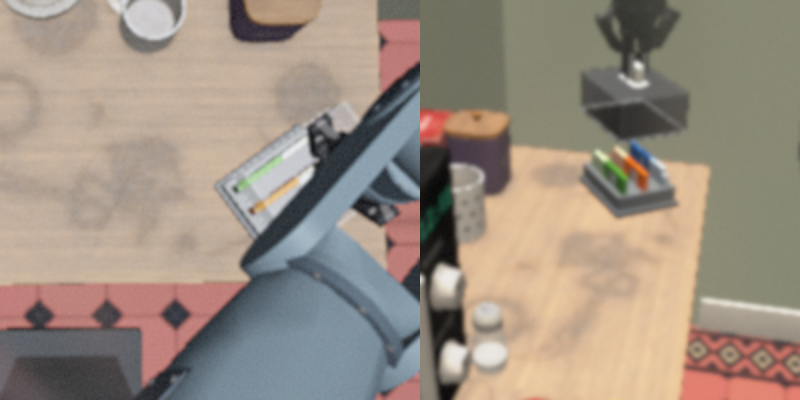

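The side view shows the cover hanging level in the fingers at about (635,95), with all three inserts still in the caddy. I'll carry it across now.

Request:
send_rows:
  series:
    - [[0,0,0],[-2,40,0],1]
    - [[0,0,0],[-5,90,0],1]
    - [[0,0,0],[-7,145,0],1]
    - [[0,0,0],[-9,200,0],1]
    - [[0,0,0],[-11,255,0],1]
    - [[0,0,0],[-12,305,0],1]
    - [[0,0,0],[-12,340,0],1]
    - [[0,0,0],[-12,352,0],1]
    - [[0,0,0],[-12,352,0],1]
    - [[0,0,0],[-12,352,0],1]

```text
time_s: 6.6
eef_pos: [0.4395, 0.055, 0.2166]
eef_rot: [-0.0, 0.465, 0.885, -0.0]
wrist_force: [-0.0, -0.8, -1.2]
opening: 0.151
grasp_force: 58.8
```

Request:
send_rows:
  series:
    - [[0,0,0],[0,0,-40],1]
    - [[0,0,0],[0,0,-80],1]
    - [[0,0,0],[0,0,-110],1]
    - [[0,0,0],[0,0,-122],1]
    - [[0,0,0],[0,0,-127],1]
    - [[0,0,0],[0,0,-130],1]
    - [[0,0,0],[0,0,-130],1]

```text
time_s: 7.48
eef_pos: [0.4402, 0.0559, 0.0877]
eef_rot: [0.001, 0.465, 0.885, 0.0]
wrist_force: [0.1, 0.8, -0.8]
opening: 0.154
grasp_force: 58.6
```

Request:
send_rows:
  series:
    - [[0,0,0],[0,0,-1],1]
    - [[0,0,0],[0,0,-2],1]
    - [[0,0,0],[0,0,-2],1]

```text
time_s: 7.85
eef_pos: [0.4401, 0.056, 0.0864]
eef_rot: [0.001, 0.465, 0.886, 0.0]
wrist_force: [-4.8, 0.1, 11.7]
opening: 0.149
grasp_force: 60.6
```

Contact, so I'll release, rise, and move off so the cameras can see the caddy.

Request:
send_rows:
  series:
    - [[0,0,0],[0,0,0],-0.4]
    - [[0,0,0],[0,0,0],-0.4]
    - [[0,0,0],[0,0,0],-0.4]
    - [[0,0,0],[0,0,20],-0.4]
    - [[0,0,0],[0,0,60],-0.4]
    - [[0,0,0],[0,0,110],-0.4]
    - [[0,0,0],[0,0,130],-0.4]
    - [[0,0,0],[0,0,130],-0.4]

```text
time_s: 8.85
eef_pos: [0.4406, 0.0559, 0.2165]
eef_rot: [0.002, 0.465, 0.885, 0.001]
wrist_force: [-0.4, -0.0, -0.6]
opening: 0.699
grasp_force: 0.0
```

Run:
```python
from seg import *
c=snap('top');s=snap('side')
for n in('top','side'):
    for t in 'cover orange_insert green_insert blue_insert notch frosted_grip caddy'.split():
        print(n,t,[(np.round(d['xyz'],3).tolist(),round(d['conf'],2)) for d in spotter.landmark_of(t,n)[:3]])
seg(c,.064)
a=crop(c,[.45,-.295,.03],32,400);b=crop(s,[.45,-.295,.04],32,400)
d=cv2.resize(np.ascontiguousarray(s['pixels'][100:260,180:380,::-1]),(250,200));
cv2.imwrite('pics/z2.png',np.vstack([np.hstack([a,b]),cv2.copyMakeBorder(d,0,0,0,550,0)]))
```

```text
top cover [([0.454, -0.295, 0.013], 0.19)]
top orange_insert [([0.455, -0.294, 0.011], 0.63)]
top green_insert [([0.482, -0.275, 0.012], 0.77)]
top blue_insert [([0.422, -0.318, 0.01], 0.65)]
top notch [([0.484, -0.34, 0.06], 0.7)]
top frosted_grip [([0.472, -0.322, 0.053], 0.54)]
top caddy [([0.452, -0.298, -0.0], 0.92)]
side cover [([0.443, 0.054, -0.002], 0.61)]
side orange_insert [([0.451, -0.3, 0.007], 0.66)]
side green_insert [([0.479, -0.279, 0.016], 0.47)]
side blue_insert [([0.426, -0.318, 0.015], 0.59)]
side notch [([0.484, -0.341, 0.059], 0.69)]
side frosted_grip [([0.471, -0.323, 0.055], 0.7)]
side caddy [([0.454, -0.297, -0.002], 0.97)]
orange 97 [ 0.4374 -0.2742] -54.9 [ 0.416 -0.244] [ 0.458 -0.304]
green 92 [ 0.4663 -0.2532] -54.9 [ 0.445 -0.223] [ 0.487 -0.283]
blue 78 [ 0.4331 -0.329 ] -55.0 [ 0.419 -0.309] [ 0.448 -0.351]
white 160 [ 0.45239396 -0.29340782]
```

View pics/z2.png

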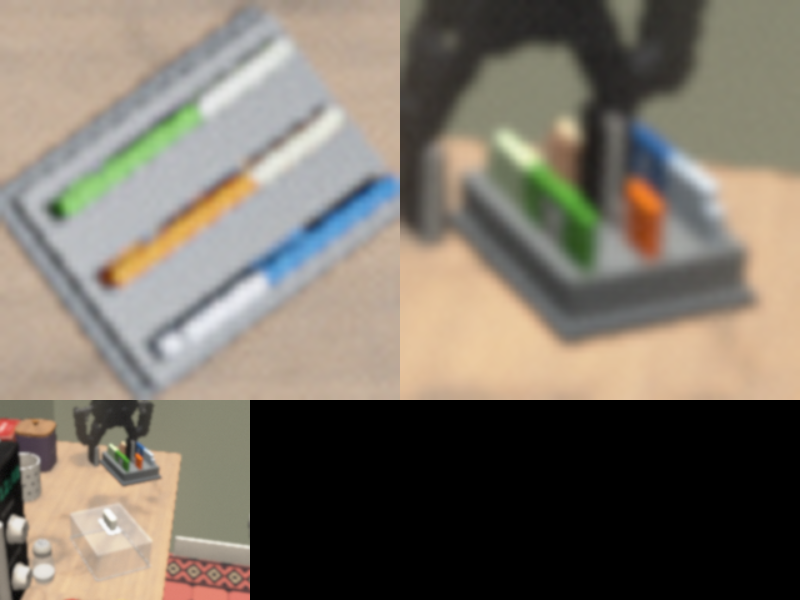

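The cover stands on the worktop, clear of the caddy (small view, about (110,540)). The orange insert's pale end is upper right at (335,118), and both cameras report the notch there, at (0.484,-0.340). The pinch point is about (0.472,-0.324).

Request:
send_rows:
  series:
    - [[0,0,0.4],[32,-380,0],0.39]
    - [[0,0,0.4],[32,-380,0],0.39]
    - [[0,0,0.4],[32,-380,0],0.39]
    - [[0,0,0.4],[32,-380,0],0.39]
    - [[0,0,0.4],[32,-380,0],0.39]
    - [[0,0,0.4],[32,-380,0],0.39]
    - [[0,0,0.4],[32,-380,0],0.39]
    - [[0,0,0.4],[32,-380,0],0.39]
    - [[0,0,0.4],[32,-380,-40],0.39]
    - [[0,0,0.4],[32,-380,-60],0.39]

```text
time_s: 10.9
eef_pos: [0.471, -0.3211, 0.1533]
eef_rot: [-0.001, 0.461, 0.887, 0.001]
wrist_force: [-1.0, 0.3, 0.9]
opening: 0.304
grasp_force: 0.0
```

Run:
```python
from h import *
snap('top');snap('side')
for n in('top','side'):
    for t in 'orange_insert notch frosted_grip'.split():
        print(n,t,[(np.round(d['xyz'],3).tolist(),round(d['conf'],2)) for d in spotter.landmark_of(t,n)[:2]])
o=telemetry.get_obs();print(o['time_s'],o['eef_pos'],o['opening'],o['q'])
```

```text
top orange_insert [([0.453, -0.296, 0.01], 0.47)]
top notch [([0.484, -0.342, 0.057], 0.46)]
top frosted_grip [([0.47, -0.323, 0.05], 0.45)]
side orange_insert [([0.452, -0.298, -0.003], 0.62), ([0.451, -0.299, 0.012], 0.5)]
side notch [([0.482, -0.343, 0.055], 0.68)]
side frosted_grip [([0.469, -0.326, 0.054], 0.64)]
11.3 [ 0.47221963 -0.32416357  0.15646146] 0.3017544815700168 [-8.08733913e-01  2.74662353e-01  1.69479049e+00  9.99170384e-06
  1.16975090e+00 -1.42019066e+00]
```

Request:
send_rows:
  series:
    - [[0,0,0],[0,0,-40],0.39]
    - [[0,0,0],[0,0,-70],0.39]
    - [[0,0,0],[0,0,-90],0.39]
    - [[0,0,0],[0,0,-98],0.39]
    - [[0,0,0],[0,0,-98],0.39]

```text
time_s: 11.92
eef_pos: [0.4717, -0.3242, 0.0572]
eef_rot: [0.0, 0.462, 0.887, -0.0]
wrist_force: [-0.0, -0.1, -0.3]
opening: 0.306
grasp_force: 0.0
```

Request:
send_rows:
  series:
    - [[0,0,0],[0,0,0],1]
    - [[0,0,0],[0,0,0],1]
    - [[0,0,0],[0,0,0],1]
    - [[0,0,0],[0,0,0],1]

```text
time_s: 12.42
eef_pos: [0.4721, -0.3247, 0.0582]
eef_rot: [0.001, 0.462, 0.887, -0.0]
wrist_force: [-1.1, -0.4, 6.2]
opening: 0.08
grasp_force: 59.6
```

Request:
send_rows:
  series:
    - [[0,0,0],[0,0,8],1]
    - [[0,0,0],[0,0,20],1]
    - [[0,0,0],[0,0,40],1]
    - [[0,0,0],[0,0,60],1]
    - [[0,0,0],[0,0,90],1]
    - [[0,0,0],[0,0,120],1]
    - [[0,0,0],[0,0,150],1]
    - [[0,0,0],[0,0,180],1]
    - [[0,0,0],[0,0,200],1]
    - [[0,0,0],[0,0,200],1]

```text
time_s: 13.68
eef_pos: [0.4721, -0.3244, 0.2594]
eef_rot: [0.002, 0.462, 0.887, -0.001]
wrist_force: [-0.1, -0.1, -0.6]
opening: 0.082
grasp_force: 58.9
```

Run:
```python
from h import *
s=snap('side');snap('top')
for n in('top','side'):
    for t in 'orange_insert green_insert blue_insert notch frosted_grip'.split():
        print(n,t,[(np.round(d['xyz'],3).tolist(),round(d['conf'],2)) for d in spotter.landmark_of(t,n)[:1]])
cv2.imwrite('pics/lift2.png',cv2.resize(np.ascontiguousarray(s['pixels'][30:230,180:380,::-1]),(600,600)))
```

```text
top orange_insert [([0.452, -0.292, 0.209], 0.7)]
top green_insert [([0.482, -0.274, 0.012], 0.65)]
top blue_insert [([0.418, -0.32, 0.01], 0.55)]
top notch [([0.439, 0.058, 0.087], 0.55)]
top frosted_grip []
side orange_insert [([0.441, 0.056, -0.001], 0.54)]
side green_insert [([0.48, -0.278, 0.014], 0.68)]
side blue_insert [([0.384, 0.252, -0.0], 0.73)]
side notch [([0.487, -0.342, 0.261], 0.89)]
side frosted_grip [([0.473, -0.324, 0.254], 0.52)]
```

View pics/lift2.png

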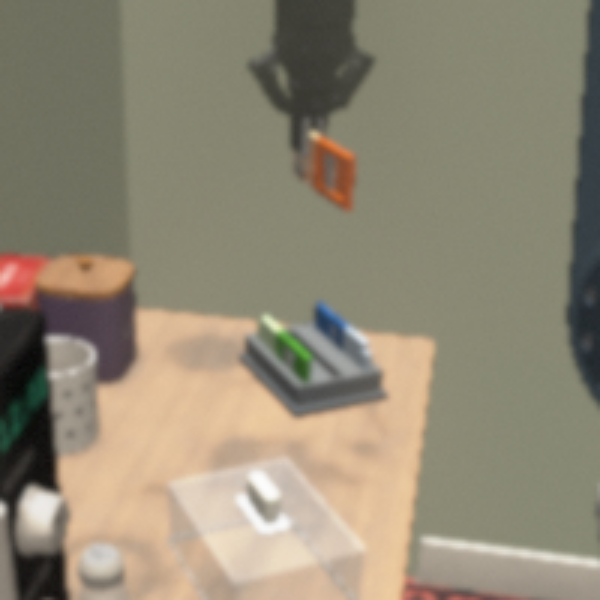

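The insert is lifted at the frosted end (310,155), with green and blue still in the caddy. I'll yaw so the arm can tilt it radially, then tilt the label side up.

Request:
send_rows:
  series:
    - [[0,0,-9],[0,0,10],1]
    - [[0,0,-18],[0,0,20],1]
    - [[0,0,-28],[0,0,20],1]
    - [[0,0,-38],[0,0,20],1]
    - [[0,0,-48],[0,0,20],1]
    - [[0,0,-58],[0,0,20],1]
    - [[0,0,-66],[0,0,20],1]
    - [[0,0,-70],[0,0,20],1]
    - [[0,0,-70],[0,0,20],1]

```text
time_s: 15.4
eef_pos: [0.4715, -0.3239, 0.2769]
eef_rot: [-0.0, 0.887, 0.462, 0.0]
wrist_force: [-0.5, 1.1, -0.2]
opening: 0.076
grasp_force: 58.9
```

Request:
send_rows:
  series:
    - [[-3,-4,0],[0,0,0],1]
    - [[-8,-11,0],[0,0,0],1]
    - [[-13,-18,0],[0,0,0],1]
    - [[-18,-25,0],[0,0,0],1]
    - [[-23,-32,0],[0,0,0],1]
    - [[-28,-39,0],[0,0,0],1]
    - [[-31,-44,0],[0,0,0],1]
    - [[-32,-45,0],[0,0,0],1]
    - [[-32,-45,0],[0,0,0],1]
    - [[-32,-45,0],[0,0,0],1]

```text
time_s: 16.65
eef_pos: [0.4718, -0.3242, 0.2776]
eef_rot: [0.413, 0.786, 0.41, 0.211]
wrist_force: [-0.4, -0.0, -0.9]
opening: 0.079
grasp_force: 58.9
```

Run:
```python
from h import *
s=snap('side');c=snap('top')
for n in('top','side'):
    for t in 'orange_insert green_insert blue_insert cover notch label_centre frosted_grip egg_timer salt_shaker lemon'.split():
        print(n,t,[(np.round(d['xyz'],3).tolist(),round(d['conf'],2)) for d in spotter.landmark_of(t,n)[:1]])
o=telemetry.get_obs();T=rot(o['eef_rot']).as_matrix();print(o['time_s'],o['eef_pos'],T.round(2).tolist(),o['q'],o['grasp_force'],o['opening'])
cv2.imwrite('pics/fin.png',np.hstack([cv2.resize(np.ascontiguousarray(c['pixels'][130:290,290:450,::-1]),(400,400)),cv2.resize(np.ascontiguousarray(s['pixels'][30:230,180:380,::-1]),(400,400))]))
```

```text
top orange_insert [([0.524, -0.316, 0.251], 0.65)]
top green_insert [([0.42, -0.32, 0.01], 0.57)]
top blue_insert [([0.421, -0.32, 0.011], 0.74)]
top cover [([0.438, 0.057, 0.004], 0.82)]
top notch [([0.458, -0.34, 0.28], 0.97)]
top label_centre [([0.496, -0.342, 0.263], 0.76)]
top frosted_grip [([0.476, -0.325, 0.274], 0.58)]
top egg_timer [([0.46, 0.261, 0.001], 0.82)]
top salt_shaker [([0.54, 0.164, -0.002], 0.76)]
top lemon [([0.388, 0.251, -0.001], 0.78)]
side orange_insert [([0.518, -0.317, 0.252], 0.73)]
side green_insert [([0.387, 0.252, -0.0], 0.75)]
side blue_insert [([0.423, -0.319, 0.016], 0.7)]
side cover [([0.442, 0.055, -0.003], 0.63)]
side notch [([0.461, -0.339, 0.276], 0.71)]
side label_centre [([0.5, -0.344, 0.262], 0.66)]
side frosted_grip [([0.472, -0.328, 0.272], 0.55)]
side egg_timer [([0.464, 0.262, -0.004], 0.57)]
side salt_shaker [([0.542, 0.159, -0.001], 0.63)]
side lemon [([0.384, 0.254, -0.0], 0.98)]
17.75 [ 0.47151469 -0.32395533  0.27700098] [[0.58, 0.47, 0.67], [0.82, -0.32, -0.48], [-0.01, 0.82, -0.57]] [-0.95999852 -0.31380739  2.29107146  0.90106769  0.35889301 -1.07636704] 58.907795548439026 0.08165225959706186
```

View pics/fin.png

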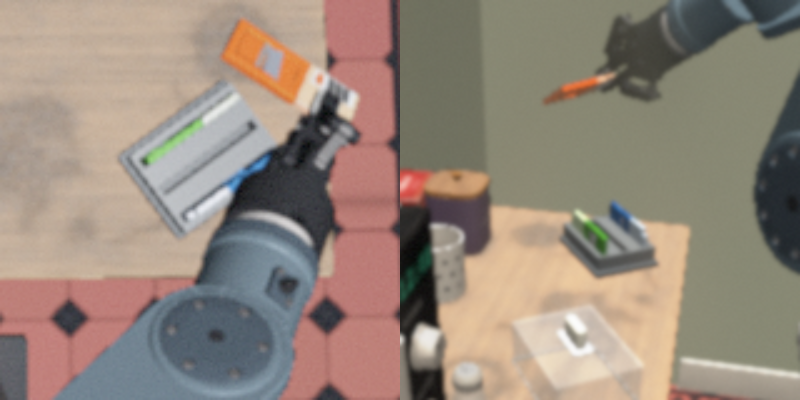

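The label shows upward near (325,85) in the top view, and the insert is about 35° from straight up and 25 cm or more above the worktop. Cover, green and blue are all in place, so I'm handing in.

```bash
python3 -c "
from bench import ctrl
print(ctrl.hand_in())"
```

```text
the job is handed in; nothing more can be done
None
```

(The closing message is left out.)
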